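# Put the hinge pin back in the terminal box cover

## Task

The cover of the small terminal box is lying in place but its hinge pin has been taken out. Pick up the hinge pin with the longer rod and slide it, rod first, through the flared mouth and all three hinge knuckles until its grip block is right up against the flare, then let go. Leave the short pin where it is and do not lift or shift the cover.

Things in the scene. Friction and masses are not known exactly. Their poses are not given: they have to be found in the camera images.
- long_pin_grip (a point): Long hinge pin, loose, 0.27 kg: a plain steel grip block (40 long, 20 wide, 44 mm tall, standing on the table) with a straight 10 mm aluminium rod, round-ended, 140 mm long, sticking out level from the middle of one end face. The point is the block's centre, 22 mm above its underside, on the rod's centre line. x points along the rod to its tip, z up; the 20 mm width to grip lies along y.
- long_pin_tip (a point): The free tip of the long pin's rod, 160 mm from the block's centre along x. Axes as for long_pin_grip.
- short_pin_grip (a point): The wrong pin, to be left alone: the same steel grip block (40 x 20 x 44 mm) but with a rod only 60 mm long. The point is the centre of its block; x points along its rod, z up. The two pins lie side by side on the robot's right, either one nearer.
- terminal_box: Pale box fixed to the table, 150 deep (x), 110 wide (y), 90 mm high; its cover's top is at 98 mm, small switches on it reach 110 mm. Origin: centre of its underside. The level hinge line runs along its far (+x) side, parallel to y, 16 mm outside the wall and 78 mm above the table: flare, then three steel knuckles (box, cover, box).
- hinge_mouth (a point): Where the pin goes in: centre of the open mouth of the steel flare at the right-hand (-y) end of the hinge, 15 mm out from the box's side. y points along the hinge line into the hinge, z up. The flare is 15 mm long, inside 42 mm wide narrowing to the 20 mm bore, outside 48 mm; the last knuckle ends 125 mm from the mouth. With the block against the flare the rod's tip is at 140 mm.
- cover_knuckle (a point): The centre of the cover's own (middle) knuckle, 36 mm long, 26 mm outside, 20 mm bore, 70 mm from the mouth along the hinge line, 4 mm gaps to the box's knuckles. The cover is loose, 0.6 kg, resting on the box with about 2 mm of play. Axes as for hinge_mouth.
There are look-alikes about, which are no part of the job. Leave any purple or red look-alike of the part that bears long_pin_grip alone.

How it is judged:
By the outcome, as a careful person would: the job done as asked, in the order asked, and still so for the second after the job is handed in, with the robot touching nothing.
It also fails if it takes over 48 s, if anything falls off the work surface, if the arm or the gripper's body presses on something with over 40 N, if the wrist force passes 120 N, or if a joint passes its speed limit or range.

## Robot

A 7-joint arm with a two-finger parallel gripper is mounted at the origin on the work surface. World frame = base frame: x ahead of the robot, y to its left, z up, the work surface at z = 0. Lengths are in m, angles in rad, forces in N, time in s.
With the tool pointing down it reaches from about 0.4 to 0.875 m from the base axis. Payload 19.3 kg.
Tool frame: the origin (TCP) lies on the centre line of the jaws, within the pads' length; the fingertips stand 8 mm ahead of it and the grasp point (between the pads) lies 11 mm behind it; z points along the fingers, y is the line along which they close (so a half turn about z gives the same grasp; the last joint's range is limited). The gripper opens to 85 mm and grips with 20 to 120 N. Pads are 22 mm wide; open, the fingers measure 114 mm over their backs; the gripper's body (76 mm by 85 mm) begins 54 mm behind the grasp point. The pads swing forward as they close: fully open they stand 13 mm farther back than shut.
Start: joints at [1.252, 0.521, -0.036, 1.599, 0.021, 1.021, -0.113], TCP at [0.154, -0.606, 0.239] pointing down, gripper open.
Joint ranges: [-2.91, 2.91], [-0.3, 2.13], [-1.5, 1.42], [0.17, 2.43], [-1.26, 4.41], [0.16, 1.93], [-2.52, 2.52]. Speed limits (rad/s): [1.89, 1.89, 2.39, 2.39, 3.01, 3.01, 3.01].

## Interface

Orientations are given as [roll, pitch, yaw] about the fixed x, y, z axes, in that order (R = Rz(yaw) Ry(pitch) Rx(roll)).
In Python, from workcell import status, grab_frame, camera_params, bot, search_frame, silhouettes gives the robot as it stands.
- The arm moves only by the shell command python3 -m creep 'ROWS' [FORCE]. ROWS is JSON, a list of rows, each a list of 5 numbers: the shift along the tool's x, y, z in units of 60 mm (1.0 is 60 mm), then the turn about the tool's z in units of 8 degrees (1.0 is 8 degrees), then the opening, from 0 (shut) to 1 (fully open). In form: [[x, y, z, twist, hand], ...]. A call has 1 to 5 rows; each row is the pose to reach, as a shift and turn from the pose commanded when the call began, along the tool's axes at that moment; what a row does not reach only later rows make up. A row lasts 1/8 s, in which the tool goes at most 62.5 mm and 10.7 degrees, less where a joint would pass 70% of its speed; a pose out of reach is approached as far as the arm can. A call with a gripper value outside its range is refused whole. The fingers move at their own pace and stop on an object; FORCE is the grip in N (left out, the last holds). Time passes only in rows, so rows that repeat a pose let the fingers close. It gives the time, the measured TCP pose, the force, the opening and the grip force at its end, in the units of the state.
- status.observe(): the state, without advancing time (a new reading comes with each control period).
- grab_frame(name): name is "scene" or "side" or "wrist"; returns the picture (400x640x3 uint8, blue, green, red); there is no depth.
- camera_params(name): a dict with "K" (3x3 intrinsics, pixels), "rvec" (rotation vector, rad) and "tvec" (3), from world to camera coordinates, as OpenCV has them; the wrist camera has in their place "tool_from_camera" (4x4, takes a point from camera to tool coordinates, whose origin is the TCP and whose axes are the flange's). Camera axes: x right, y down, z forward; pixel columns grow to the right and rows downward; lengths in m; the calibration is good to about 2 mm. The wrist camera is an equidistant fisheye: a pixel r from the principal point sees the ray r / f radians off the axis. A picture is of the moment at which its call begins: read the wrist's pose just before it. camera_params takes no time and is no camera call.
- bot.job_done(): hands the job in; it is judged then, once.
Trained networks look in the newest picture that a camera, given by its name, has taken for a name from the list of things; names that differ only in an ending like _2 or _b are one class to them, and where a whole thing is asked for, a point or a joint stands for the part that bears it (a point fixed in the world has none). Each returns a list of dicts, best first, with "p" (0 to 1); they miss things now and then, are a little off and sometimes report something else, mostly with a low value. They report only what shows in the picture. A call takes as long as a camera call. They do not tell look-alikes from the thing itself.
- search_frame(camera, name): "extent" ([left, top, right, bottom] as shares, 0 to 1, of the picture: columns of its width, rows of its height, round what is visible of it).
- silhouettes(camera, name): "mask" (400x640 bool, what is visible of it) and "extent" ([left, top, right, bottom] as shares, 0 to 1, of the picture: columns of its width, rows of its height, round what is visible of it).
The state is a dict: "clock": time; "qpos": joint angles; "qd": joint speeds; "joint_efforts": joint torques, N m; "position": TCP position; "tool_rot": TCP orientation; "force": force on the tool from outside, world axes, zero at the start; "moment": the same for the moment, N m; "grip_width": finger opening in m; "finger_force": force on a finger pad.
Only numpy, scipy, OpenCV 4.12 (cv2) and the standard library are available. Lean on these libraries where they do the work, as an engineer would, in place of code of your own. Each camera call takes 0.05 s, during which the arm holds its last target. There are 200 camera calls.

## Working session

There is one attempt and no reset: what is moved stays moved. The work goes in short steps, Python scripts to look and compute and a shell command to move; the robot and the scene stay as the last step left them, time stands still between calls to the robot, and variables do not carry over. Pictures are saved under pics/ and viewed, at most 10 in all, crops included, and the job is handed in when it is done.

```bash
ls; mkdir -p pics; python3 - <<'E'
from workcell import *
import cv2,numpy as np
s=status.observe()
for k in("clock","position","tool_rot","force","grip_width"):print(k,s[k])
for c in("scene","side","wrist"):
    f=grab_frame(c);cv2.imwrite(f"pics/{c}0.png",f)
    for n in("long_pin_grip","short_pin_grip","terminal_box","hinge_mouth","long_pin_tip"):
        try:
            for d in search_frame(c,n)[:4]:
                e=np.array(d["extent"])*[640,400,640,400];print(c,n,round(d["p"],2),e.round(0))
        except Exception as x:print(c,n,x)
    print({k:np.round(v,3).tolist() for k,v in camera_params(c).items()})
a=cv2.imread("pics/scene0.png");b=cv2.imread("pics/side0.png");
E
```

```text
pics
clock 0.0
position [ 0.1538021  -0.60544646  0.23875331]
tool_rot [-3.14047004e+00  9.05382466e-05  2.48823371e-01]
force [-0.37865144 -0.36030239 -0.18987346]
grip_width 0.0851866706006566
scene long_pin_grip 0.93 [230. 240. 309. 266.]
scene long_pin_grip 0.61 [197. 181. 260. 198.]
scene long_pin_grip 0.57 [339. 176. 355. 224.]
scene short_pin_grip 0.87 [236. 204. 276. 228.]
scene short_pin_grip 0.54 [227. 240. 313. 268.]
scene terminal_box 0.58 [409. 198. 468. 245.]
scene hinge_mouth 0.71 [412. 196. 472. 243.]
scene long_pin_tip 0.95 [198. 182. 261. 203.]
scene long_pin_tip 0.91 [231. 240. 312. 265.]
scene long_pin_tip 0.68 [340. 175. 354. 219.]
{'K': [[438.79, 0.0, 317.892], [0.0, 438.79, 198.22], [0.0, 0.0, 1.0]], 'rvec': [1.68, 1.538, -0.854], 'tvec': [0.062, -0.192, 1.5]}
side long_pin_grip 0.88 [323. 230. 396. 262.]
side long_pin_grip 0.51 [376. 157. 384. 196.]
side long_pin_grip 0.49 [279. 165. 286. 209.]
side short_pin_grip 0.45 [322. 171. 336. 199.]
side terminal_box 0.7 [225. 251. 338. 370.]
side hinge_mouth 0.88 [224. 253. 340. 367.]
side long_pin_tip 0.77 [282. 169. 289. 213.]
side long_pin_tip 0.67 [319. 229. 395. 263.]
side long_pin_tip 0.61 [375. 159. 383. 191.]
{'K': [[364.069, 0.0, 315.933], [0.0, 364.069, 201.78], [0.0, 0.0, 1.0]], 'rvec': [0.184, -2.772, 1.395], 'tvec': [0.459, 0.166, 0.814]}
wrist long_pin_grip 0.84 [ 93.   0. 211.  23.]
wrist long_pin_tip 0.58 [ 90.   0. 207.  24.]
{'K': [[309.707, 0.0, 324.166], [0.0, 309.707, 199.505], [0.0, 0.0, 1.0]], 'tool_from_camera': [[0.0, -0.948, -0.318, 0.082], [1.0, 0.0, -0.0, -0.001], [0.0, -0.318, 0.948, -0.134], [0.0, 0.0, 0.0, 1.0]]}
```

View pics/scene0.png

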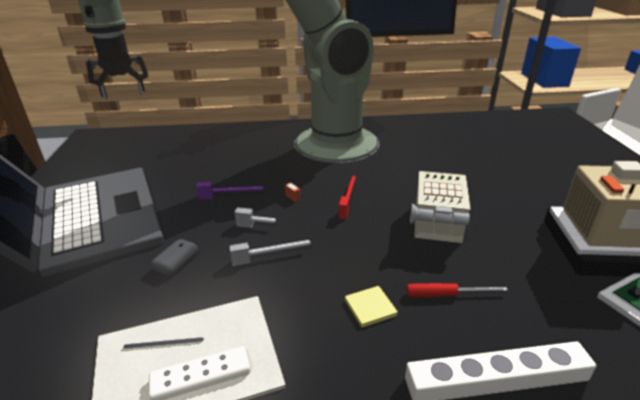

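View pics/side0.png

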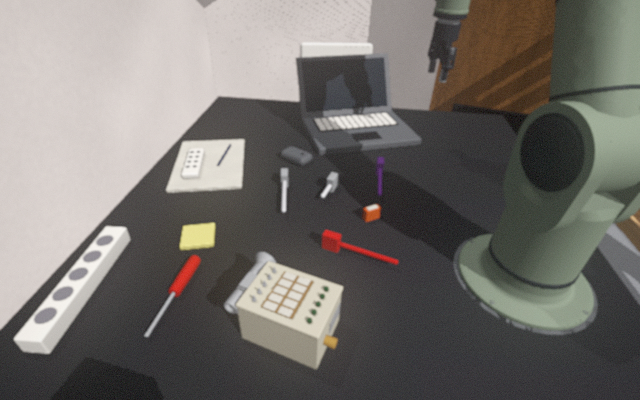

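Candidates in the scene view are the grey long pin (240,253), the grey short pin (244,216), the purple pin (204,189) and the red pin (345,208). I choose the grey one with the longer rod: block at (240,253), tip at (310,243). Next I'll fit its pose and the box's pose from the silhouettes, and crop the chosen pin for a check.

```bash
cat > h.py <<'E'
from workcell import *
import cv2,numpy as np
from scipy.optimize import minimize
from scipy.spatial.transform import Rotation as R
def proj(c,P):
    k=camera_params(c);return cv2.projectPoints(np.float64(P).reshape(-1,1,3),np.float64(k["rvec"]),np.float64(k["tvec"]),np.float64(k["K"]),None)[0].reshape(-1,2)
def ray(c,uv,z):
    k=camera_params(c);M=cv2.Rodrigues(np.float64(k["rvec"]))[0];d=M.T@np.linalg.inv(k["K"])@[uv[0],uv[1],1];o=-M.T@np.float64(k["tvec"]).ravel();return o+d*(z-o[2])/d[2]
def box(a,b):return np.array([[x,y,z] for x in(a[0],b[0]) for y in(a[1],b[1]) for z in(a[2],b[2])])
def cyl(a,b,r,ax):
    t=np.linspace(0,2*np.pi,16,endpoint=False);o=[]
    for e in(a,b):
        p=np.tile(np.float64(e),(16,1));i,j=[k for k in range(3) if k!=ax];p[:,i]+=r*np.cos(t);p[:,j]+=r*np.sin(t);o.append(p)
    return np.vstack(o)
def pin(L):return [box([-.02,-.01,0],[.02,.01,.044]),cyl([.02,0,.022],[.02+L,0,.022],.005,0)]
TB=[box([-.075,-.055,0],[.075,.055,.098]),cyl([.091,-.055,.078],[.091,.055,.078],.013,1),cyl([.091,-.07,.078],[.091,-.055,.078],.024,1)]
def render(c,parts,q):
    m=np.zeros((1600,2560),np.uint8);s,co=np.sin(q[2]),np.cos(q[2]);Rz=np.array([[co,-s,0],[s,co,0],[0,0,1]])
    for p in parts:
        uv=proj(c,p@Rz.T+[q[0],q[1],0]);cv2.fillConvexPoly(m,cv2.convexHull(((uv+.5)*4).round().astype(np.int32)),1)
    return cv2.resize(m.astype(np.float32),(640,400),interpolation=cv2.INTER_AREA)
def fit(masks,parts,q0):
    def cost(q):
        return sum(1-np.minimum(r,m).sum()/np.maximum(r,m).sum() for c,m in masks for r in[render(c,parts,q)])
    for st in(.02,.005):
        x=minimize(cost,q0,method="Nelder-Mead",options=dict(initial_simplex=np.vstack([q0]+[np.array(q0)+d for d in np.diag([st,st,st*6])]),maxiter=150));q0=x.x
    return x.x,x.fun
E
python3 - <<'E'
from h import *
f=grab_frame("scene");g=grab_frame("side")
def near(c,n,uv):
    l=silhouettes(c,n);b=None
    for d in l:
        m=d["mask"];v,u=np.nonzero(m)
        e=np.hypot(u.mean()-uv[0],v.mean()-uv[1]);print(c,n,round(d["p"],2),m.sum(),u.mean().round(),v.mean().round())
        if e<25 and (b is None or e<b[0]):b=(e,m)
    return (c,np.float32(b[1]))
print(ray("scene",(240,253),.022),ray("scene",(310,243),.022),ray("side",(284,172),.022),ray("side",(284,210),.022),ray("scene",(442,185),.098))
a=ray("scene",(240,253),.022);b=ray("scene",(310,243),.022)
ov=[f.copy(),g.copy()]
P=[near("scene","long_pin_grip",(265,250)),near("side","long_pin_grip",(284,190))]
q0=[a[0],a[1],np.arctan2(*(b-a)[1::-1])]
B=[near("scene","terminal_box",(440,213)),near("side","terminal_box",(285,310))]
bc=ray("scene",(442,185),.098)
for M,parts,q in((P,pin(.14),q0),(B,TB,[bc[0],bc[1],0])):
    for S in(M,M[:1],M[1:]):
        r=fit(S,parts,q);print(r[0].round(4),round(r[1],3))
        if S is M:
            for i,c in enumerate(("scene","side")):
                cs,_=cv2.findContours((render(c,parts,r[0])>.5).astype(np.uint8),0,1);cv2.drawContours(ov[i],cs,-1,(0,255,0),1)
z=lambda i,x,y,w,h,s:cv2.resize(ov[i][y:y+h,x:x+w],None,fx=s,fy=s,interpolation=cv2.INTER_CUBIC)
cv2.imwrite("pics/ov.png",np.vstack([np.hstack([z(0,190,170,130,100,3),z(0,390,160,130,100,3)]),np.hstack([z(1,240,150,130,100,3),z(1,210,240,130,100,3)])])[:,:780])
E
```

```text
[ 0.58795438 -0.28327773  0.022     ] [ 0.56790331 -0.12558709  0.022     ] [ 0.59759242 -0.31137815  0.022     ] [ 0.56222841 -0.12833726  0.022     ] [0.47087777 0.20344289 0.098     ]
scene long_pin_grip 0.8 691 257.0 251.0
scene long_pin_grip 0.78 393 215.0 190.0
scene long_pin_grip 0.56 241 345.0 203.0
side long_pin_grip 0.74 671 348.0 246.0
side long_pin_grip 0.72 175 379.0 172.0
side long_pin_grip 0.48 252 283.0 187.0
scene terminal_box 0.86 1513 438.0 224.0
side terminal_box 0.72 3355 283.0 328.0
[ 0.5928 -0.2839  1.7483] 0.269
[ 0.5903 -0.2846  1.7294] 0.114
[ 0.5927 -0.2819  1.751 ] 0.131
[ 0.4864  0.2001 -0.3001] 1.19
[ 0.4873  0.1984 -0.2912] 0.57Traceback (most recent call last):
  File "<stdin>", line 19, in <module>
  File "h.py", line 26, in fit
    x=minimize(cost,q0,method="Nelder-Mead",options=dict(initial_simplex=np.vstack([q0]+[np.array(q0)+d for d in np.diag([st,st,st*6])]),maxiter=150));q0=x.x
    res = _minimize_neldermead(fun, x0, args, callback, bounds=bounds,
                               **options)
    fsim[j] = func(sim[j])
              ~~~~^^^^^^^^
    fx = function(np.copy(x), *(wrapper_args + args))
  File "h.py", line 24, in cost
    return sum(1-np.minimum(r,m).sum()/np.maximum(r,m).sum() for c,m in masks for r in[render(c,parts,q)])
  File "h.py", line 24, in <genexpr>
    return sum(1-np.minimum(r,m).sum()/np.maximum(r,m).sum() for c,m in masks for r in[render(c,parts,q)])
                                                                                       ~~~~~~^^^^^^^^^^^
  File "h.py", line 20, in render
    uv=proj(c,p@Rz.T+[q[0],q[1],0]);cv2.fillConvexPoly(m,cv2.convexHull(((uv+.5)*4).round().astype(np.int32)),1)
  File "h.py", line 6, in proj
    k=camera_params(c);return cv2.projectPoints(np.float64(P).reshape(-1,1,3),np.float64(k["rvec"]),np.float64(k["tvec"]),np.float64(k["K"]),None)[0].reshape(-1,2)
ValueError: time passes only in moves, steps and waits
```

```bash
sed -i '4a from functools import lru_cache\ncamera_params=lru_cache(None)(camera_params)' h.py; sed -i 's/^from scipy.spatial.*/&/' h.py
python3 - <<'E'
from h import *
f=grab_frame("scene");g=grab_frame("side");ov=[f.copy(),g.copy()];print(status.observe()["clock"])
B=[]
for i,c in enumerate(("scene","side")):
    u=np.zeros((400,640),bool)
    for n in("terminal_box","cover_knuckle"):
        for d in silhouettes(c,n)[:3]:
            m=d["mask"];e=np.array(d["extent"])*[640,400,640,400];print(c,n,round(d["p"],2),m.sum(),e.round())
            if (e[0]>400 and i==0 or e[3]>320 and i==1) and d["p"]>.4:u|=m
    B.append((c,np.float32(u)))
    cs,_=cv2.findContours(u.astype(np.uint8),0,1);cv2.drawContours(ov[i],cs,-1,(0,0,255),1)
rs=[]
for S in(B,B[:1],B[1:]):
    r=min((fit(S,TB,[.46,.2,y]) for y in(-.2,.2)),key=lambda r:r[1]);rs.append(r);print(r[0].round(4),round(r[1],3))
for i,c in enumerate(("scene","side")):
    for parts,q in((TB,rs[0][0]),(pin(.14),[.5915,-.283,1.74])):
        cs,_=cv2.findContours((render(c,parts,q)>.5).astype(np.uint8),0,1);cv2.drawContours(ov[i],cs,-1,(0,255,0),1)
z=lambda i,x,y,w,h,s:cv2.resize(ov[i][y:y+h,x:x+w],None,fx=s,fy=s,interpolation=cv2.INTER_CUBIC)
cv2.imwrite("pics/ov.png",np.vstack([np.hstack([z(0,190,170,130,100,3),z(0,390,160,130,100,3)]),np.hstack([z(1,240,150,130,100,3),z(1,215,245,130,100,3)])]))
E
```

```text
1.3
scene terminal_box 0.75 1423 [410. 210. 466. 242.]
scene cover_knuckle 0.71 1986 [420. 172. 469. 222.]
side terminal_box 0.7 3291 [222. 251. 340. 369.]
side cover_knuckle 0.66 5057 [234. 260. 342. 335.]
[ 0.4863  0.1999 -0.2908] 0.078
[ 0.4851  0.1997 -0.299 ] 0.042
[ 0.4863  0.2002 -0.29  ] 0.033
```

View pics/ov.png

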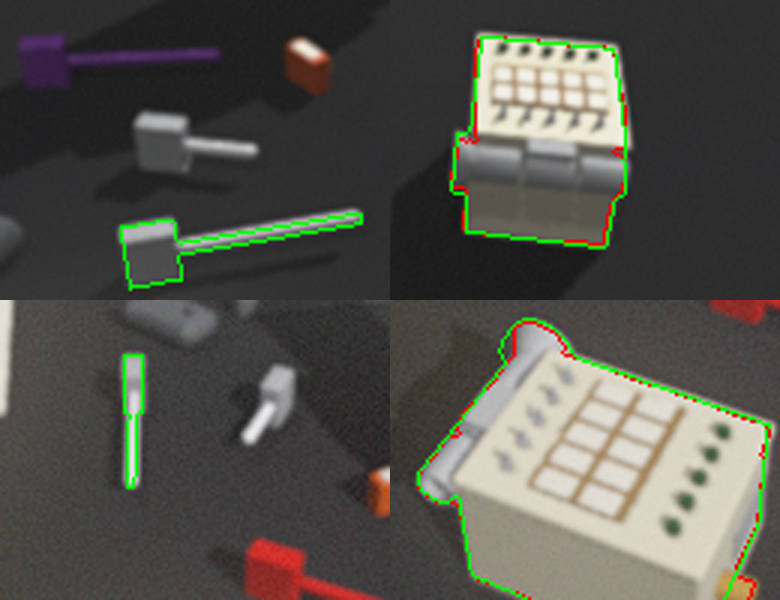

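The overlay shows both fits are tight. The chosen grey pin (longer rod, block at scene (240,253)) is clearly not the short, purple or red one, and the box and flare outline matches in both views. Now I'll move above the pin.

```bash
cat >> h.py <<'E'
PIN=[.5915,-.283,1.74]; BOX=[.4863,.2,-.291]
def hinge(s,lat=0):  # world point s metres along hinge from the mouth
    a=BOX[2];Rz=np.array([[np.cos(a),-np.sin(a)],[np.sin(a),np.cos(a)]]);return np.append(Rz@[.091+lat,-.07+s]+BOX[:2],.078)
def to(p,yaw):
    s=status.observe();M=R.from_euler("xyz",s["tool_rot"]).as_matrix()
    d=M.T@(np.array(p)-s["position"])/.06;y=np.arctan2(M[1,0],M[0,0]);t=-np.degrees((yaw-y+np.pi)%(2*np.pi)-np.pi)/8
    print("t",round(s["clock"],2),"pos",np.round(s["position"],4),"yaw",round(y,4),"F",np.round(s["force"],1),"w",round(s["grip_width"],4),"q7",round(s["qpos"][6],2),"GO",d.round(3),round(t,3))
E
python3 -m creep '[[8.4,-3.4,0.6,-10.7,1],[8.4,-3.4,0.6,-10.7,1],[8.4,-3.4,0.6,-10.7,1],[8.4,-3.4,0.6,-10.7,1],[8.4,-3.4,0.6,-10.7,1]]' 60
python3 -c "
from h import *
to([.5915,-.283,.13],1.74)"
```

```text
clock: 2.12
position: [0.4067, -0.4199, 0.2188]
tool_rot: [3.141, 0.0, 1.192]
force: [0.9, -0.9, -0.2]
grip_width: 0.0854
finger_force: 0.0
t 2.12 pos [ 0.4067 -0.4199  0.2188] yaw 1.1922 F [ 0.9 -0.9 -0.2] w 0.0854 q7 0.16 GO [3.26  2.018 1.48 ] -3.923
```

```bash
python3 -m creep '[[3.26,2.02,1.4,-3.9,1],[3.26,2.02,1.4,-3.9,1],[3.26,2.02,1.4,-3.9,1],[3.26,2.02,1.4,-3.9,1],[3.26,2.02,1.4,-3.9,1]]' >/dev/null
python3 - <<'E'
from h import *
to([.5915,-.283,.015],1.74)
s=status.observe();f=grab_frame("wrist");to([.5915,-.283,.015],1.74)
k=camera_params("wrist");T=np.array(k["tool_from_camera"]);K=np.array(k["K"])
M=np.eye(4);M[:3,:3]=R.from_euler("xyz",s["tool_rot"]).as_matrix();M[:3,3]=s["position"]
def wproj(P):
    p=np.c_[P,np.ones(len(P))]@np.linalg.inv(M@T).T;p=p[:,:3];r=np.hypot(p[:,0],p[:,1]);th=np.arctan2(r,p[:,2])
    return np.c_[K[0,2]+K[0,0]*th*p[:,0]/r,K[1,2]+K[1,1]*th*p[:,1]/r]
c,sn=np.cos(PIN[2]),np.sin(PIN[2]);Rz=np.array([[c,-sn,0],[sn,c,0],[0,0,1]])
for p in pin(.14):
    uv=wproj(p@Rz.T+[PIN[0],PIN[1],0]);cv2.polylines(f,[cv2.convexHull(uv.round().astype(np.int32))],True,(0,255,0),1)
cv2.imwrite("pics/w1.png",f)
E
```

```text
t 2.75 pos [ 0.5934 -0.2807  0.1328] yaw 1.7364 F [-1.4  0.   0.8] w 0.0853 q7 0.25 GO [-0.039 -0.037  1.963] -0.025
t 2.8 pos [ 0.5918 -0.2833  0.1336] yaw 1.7338 F [-0.3 -0.1  0.2] w 0.0852 q7 0.25 GO [ 0.003 -0.004  1.977] -0.045
```

View pics/w1.png

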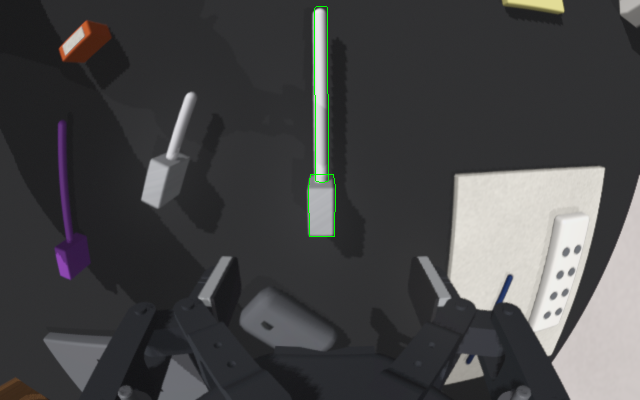

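The wrist view confirms it: the outline sits on the long pin's block at (321,207), the short pin is well clear at (165,180), and the mouse at (290,320) is behind the grasp. Next: descend and grip.

```bash
python3 -m creep '[[-0.02,0,0.9,-0.04,1],[-0.02,0,1.6,-0.04,1],[-0.02,0,1.96,-0.04,1],[-0.02,0,1.96,-0.04,1],[-0.02,0,1.96,-0.04,0.5]]' 60 | tail -5
python3 -m creep '[[0,0,0,0,0.1],[0,0,0,0,0],[0,0,0,0,0],[0,0,0,0,0],[0,0,0,0,0]]' 60
python3 -c "
from h import *
to([.5915,-.283,.015],1.74)"
```

```text
position: [0.5919, -0.2872, 0.0188]
tool_rot: [3.14, 0.001, 1.736]
force: [-0.3, 0.1, 0.5]
grip_width: 0.0698
finger_force: 0.0
clock: 4.05
position: [0.5914, -0.2867, 0.0178]
tool_rot: [3.141, 0.001, 1.736]
force: [-1.5, 0.0, 7.1]
grip_width: 0.0192
finger_force: 58.9
t 4.05 pos [ 0.5914 -0.2867  0.0178] yaw 1.7363 F [-1.5  0.   7.1] w 0.0192 q7 0.19 GO [0.061 0.011 0.046] -0.026
```

```bash
python3 -m creep '[[0,0,-0.5,0,0],[0,0,-1.2,0,0],[0,0,-1.6,0,0],[0,0,-1.6,0,0]]'
python3 - <<'E'
from h import *
o=np.array([0,0,-.004]);to(hinge(-.21)+o+[0,0,.04],BOX[2]+np.pi/2)
f=grab_frame("wrist");cv2.imwrite("pics/w2.png",f)
E
```

```text
clock: 4.55
position: [0.5918, -0.2869, 0.1148]
tool_rot: [3.139, 0.002, 1.736]
force: [-0.2, -0.3, -2.6]
grip_width: 0.0194
finger_force: 59.1
t 4.55 pos [ 0.5918 -0.2869  0.1148] yaw 1.7362 F [-0.2 -0.3 -2.6] w 0.0194 q7 0.24 GO [ 3.437 -1.094  0.005] 3.268
```

View pics/w2.png

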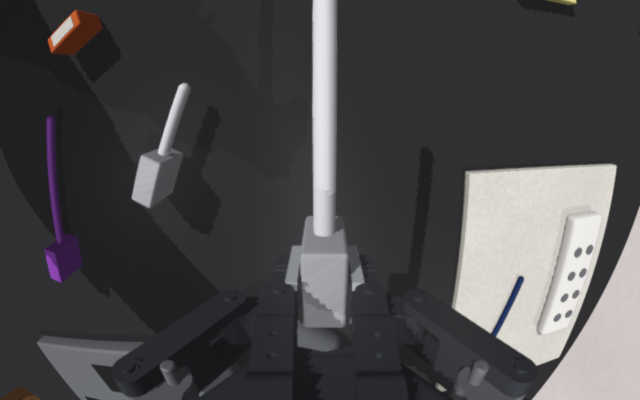

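The pin is held firmly, with the rod straight up the picture at column 322 and the short pin undisturbed. Next I'll carry it to a spot in front of the mouth, in line with the hinge.

```bash
python3 -m creep '[[0.8,-0.25,0,0.8,0],[1.6,-0.5,0,1.6,0],[2.4,-0.8,0,2.4,0],[3.2,-1,0,3.1,0],[3.44,-1.09,0,3.27,0]]' >/dev/null
python3 -m creep '[[0,0,0.3,0,0],[0,0,0.64,0,0],[0,0,0.64,0,0],[0,0,0.64,0,0]]'
cat >> h.py <<'E'
def pin3(q,L=.14):  # q: block centre x,y,z, yaw, pitch(up)
    Rm=R.from_euler("zy",[q[3],-q[4]]).as_matrix();return [(p-[0,0,.022])@Rm.T+q[:3] for p in pin(L)]
E
python3 - <<'E'
from h import *
s=status.observe();to(hinge(-.21)+[0,0,-.004],BOX[2]+np.pi/2)
ims={c:grab_frame(c) for c in("scene","side")};p=s["position"];y=R.from_euler("xyz",s["tool_rot"]).as_matrix();y=np.arctan2(y[1,0],y[0,0])
out=[]
for c in ims:
    o=ims[c].copy()
    for h in pin3([p[0],p[1],p[2]+.004,y,0]):
        cv2.polylines(o,[cv2.convexHull(((proj(c,h)+.5)*8).round().astype(np.int32))],True,(0,255,0),1,cv2.LINE_AA,3)
    for s0 in(0,.16):
        cv2.circle(o,tuple(int(v) for v in ((proj(c,hinge(s0-.16*(s0==0)*0))[0]+.5)*8)),8,(0,0,255),1,cv2.LINE_AA,3)
    u=proj(c,hinge(-.08))[0].astype(int);print(c,u,proj(c,hinge(0)).round(1),proj(c,hinge(-.05)).round(1))
    x0,y0=max(u[0]-65,0),max(u[1]-70,0);out.append(cv2.resize(o[y0:y0+140,x0:x0+130],None,fx=3,fy=4,interpolation=cv2.INTER_CUBIC));print(x0,y0)
    np.save(f"pics/{c}2.npy",ims[c])
cv2.imwrite("pics/ov2.png",np.hstack(out))
E
```

```text
clock: 5.72
position: [0.4925, -0.0937, 0.0747]
tool_rot: [-3.141, 0.0, 1.28]
force: [-0.5, 0.4, -2.6]
grip_width: 0.0194
finger_force: 59.3
t 5.72 pos [ 0.4925 -0.0937  0.0747] yaw 1.2798 F [-0.5  0.4 -2.6] w 0.0194 q7 -0.51 GO [-0.007  0.014  0.011] -0.0
scene [375 209] [[410.7 213.4]] [[388.6 211.1]]
310 139
side [283 235] [[265.2 259.9]] [[277.2 244.3]]
218 165
```

View pics/ov2.png

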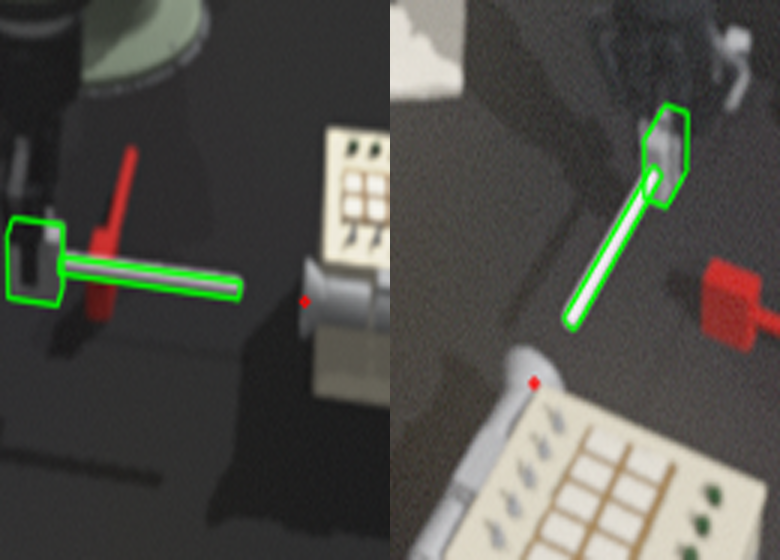

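```bash
python3 - <<'E'
from h import *
from scipy.optimize import least_squares
from scipy.ndimage import map_coordinates
s=status.observe();p=s["position"];M=R.from_euler("xyz",s["tool_rot"]).as_matrix();y=np.arctan2(M[1,0],M[0,0])
d=np.array([np.cos(y),np.sin(y),0]);C=np.array([p[0],p[1],p[2]+.004]);obs=[]
for c in("scene","side"):
    g=np.load(f"pics/{c}2.npy").astype(float).min(2)   # red is dark in min channel
    for a in np.linspace(.05,.15,11):
        u0,u1=proj(c,[C+a*d,C+(a+.005)*d]);t=(u1-u0)/np.linalg.norm(u1-u0);n=np.array([-t[1],t[0]])
        k=np.arange(-7,7.01,.25);w=map_coordinates(g,[u0[1]+k*n[1],u0[0]+k*n[0]],order=1)
        w=np.clip(w-np.median(w)-30,0,None);obs.append((c,a,u0,n,(w*k).sum()/w.sum()))
    print(c,np.round([o[4] for o in obs if o[0]==c],2))
l=np.array([-d[1],d[0],0]);z=np.array([0,0,1])
f=lambda q:[(proj(c,C+a*d+l*(q[0]+q[1]*(a-.1))+z*(q[2]+q[3]*(a-.1)))[0]-u0)@n-o for c,a,u0,n,o in obs]
r=least_squares(f,[0,0,0,0],x_scale=[.001,.01,.001,.01]);q=r.x;print("lat,slope,z,slope",q.round(4),"rms",np.std(r.fun).round(3))
print("tip off hinge line lat,z:",q[0]+q[1]*.06,q[2]+q[3]*.06, (C+.16*d-hinge(-.05)).round(4))
E
```

```text
scene [-1.12 -1.02 -1.15 -0.99 -1.08 -1.07 -1.04 -1.08 -1.04 -1.14 -0.98]
side [-0.37 -0.41 -0.36 -0.43 -0.42 -0.4  -0.43 -0.43 -0.41 -0.43 -0.48]
lat,slope,z,slope [ 0.0019  0.      0.0017 -0.0016] rms 0.04
tip off hinge line lat,z: 0.0019483513945090492 0.0015735964697422453 [-0.0003  0.0005  0.0011]
```

Rod and tool direction agree, with no slope and offsets under 2 mm against ±5 mm of bore clearance. The crop shows the tip at about (389,211) in the scene view, pointing at the mouth (411,213). Inserting, with force checks along the way.

```bash
python3 -m creep '[[0.4,0.015,0.015,0,0],[0.8,0.015,0.015,0,0],[1.1,0.015,0.015,0,0],[1.3,0.015,0.015,0,0],[1.5,0.015,0.015,0,0]]'
python3 -m creep '[[0.2,0,0,0,0],[0.4,0,0,0,0],[0.6,0,0,0,0],[0.8,0,0,0,0],[0.8,0,0,0,0]]'
python3 -c "
from h import *
to(hinge(-.02)+[0,0,-.004],BOX[2]+np.pi/2)"
```

```text
clock: 6.45
position: [0.5194, -0.0076, 0.0738]
tool_rot: [3.142, 0.0, 1.279]
force: [-0.1, 0.4, -2.6]
grip_width: 0.0192
finger_force: 59.3
clock: 7.08
position: [0.5333, 0.0393, 0.0738]
tool_rot: [3.141, -0.0, 1.281]
force: [-0.2, -1.0, -2.3]
grip_width: 0.0193
finger_force: 59.3
t 7.08 pos [0.5333 0.0393 0.0738] yaw 1.2812 F [-0.2 -1.  -2.3] w 0.0193 q7 -0.74 GO [ 0.841 -0.001 -0.003] 0.01
```

```bash
python3 -m creep '[[0.2,0,0,0,0],[0.4,0,0,0,0],[0.55,0,0,0,0],[0.68,0,0,0,0],[0.7,0,0,0,0]]'
python3 -m creep '[[0.04,0,0,0,0],[0.08,0,0,0,0],[0.08,0,0,0,0]]'
python3 - <<'E'
from h import *
to(hinge(-.02)+[0,0,-.004],BOX[2]+np.pi/2)
a,b,w=grab_frame("scene"),grab_frame("side"),grab_frame("wrist")
z=lambda f,x,y:cv2.resize(f[y:y+90,x:x+120],(390,300),interpolation=cv2.INTER_CUBIC)
cv2.imwrite("pics/in.png",np.hstack([z(a,370,160),z(b,215,215)]));cv2.imwrite("pics/inw.png",w)
E
```

```text
clock: 7.7
position: [0.5452, 0.079, 0.0737]
tool_rot: [-3.142, -0.0, 1.28]
force: [0.1, 0.1, -3.1]
grip_width: 0.0194
finger_force: 59.3
clock: 8.07
position: [0.5465, 0.0831, 0.0738]
tool_rot: [3.142, -0.0, 1.28]
force: [0.9, -0.3, -2.8]
grip_width: 0.0189
finger_force: 59.3
t 8.07 pos [0.5465 0.0831 0.0738] yaw 1.2798 F [ 0.9 -0.3 -2.8] w 0.0189 q7 -0.8 GO [ 0.079 -0.003 -0.004] 0.0
```

View pics/inw.png

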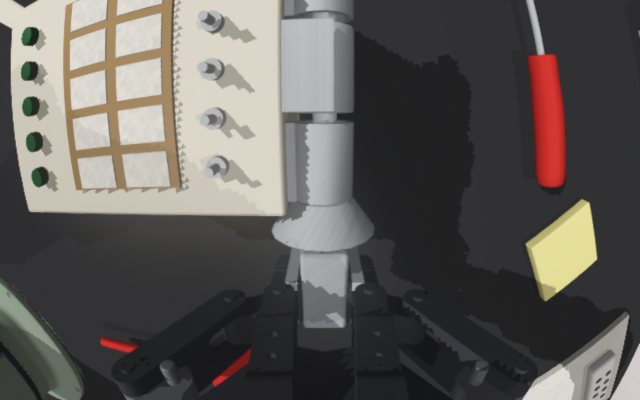

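The wrist view shows the rod crossing the gap between the first two knuckles (325,118) and the block at (323,290) almost against the flare. I'll press gently until contact.

```bash
for i in 1 2; do :; done
python3 -m creep '[[0.02,0,0,0,0],[0.04,0,0,0,0],[0.06,0,0,0,0],[0.06,0,0,0,0]]'
python3 -m creep '[[0.02,0,0,0,0],[0.04,0,0,0,0],[0.04,0,0,0,0]]'
```

```text
clock: 8.72
position: [0.5471, 0.0852, 0.0737]
tool_rot: [-3.141, 0.002, 1.279]
force: [-2.7, -7.1, 0.7]
grip_width: 0.0191
finger_force: 60.0
clock: 9.1
position: [0.5472, 0.0854, 0.0736]
tool_rot: [-3.14, 0.005, 1.277]
force: [-7.6, -18.6, 7.1]
grip_width: 0.0194
finger_force: 60.9
```

Contact is solid at about 20 N and the block has stopped against the flare. I'll ease off the push, lower the rod onto the bore and open the fingers.

```bash
python3 -m creep '[[-0.04,0,0.03,0,0],[-0.04,0,0.06,0,0],[-0.04,0,0.06,0,0]]'
python3 -m creep '[[0,0,0,0,0.3],[0,0,0,0,0.4],[0,0,0,0,0.4],[0,0,0,0,0.4]]' 20
python3 - <<'E'
from h import *
to(hinge(-.02)+[0,0,-.004],BOX[2]+np.pi/2)
a,b,w=grab_frame("scene"),grab_frame("side"),grab_frame("wrist")
z=lambda f,x,y,ww,h,W,H:cv2.resize(f[y:y+h,x:x+ww],(W,H),interpolation=cv2.INTER_CUBIC)
cv2.imwrite("pics/rel.png",np.hstack([np.vstack([z(a,370,160,120,90,390,300),z(b,215,215,120,90,390,300)]),z(w,230,0,200,300,400,600)]))
E
```

```text
clock: 9.48
position: [0.5473, 0.0853, 0.07]
tool_rot: [-3.141, 0.002, 1.279]
force: [-1.6, -8.1, -1.6]
grip_width: 0.0192
finger_force: 59.6
clock: 9.98
position: [0.5476, 0.0866, 0.0702]
tool_rot: [3.142, -0.0, 1.28]
force: [0.5, 0.4, 0.7]
grip_width: 0.034
finger_force: 0.0
t 9.97 pos [0.5476 0.0866 0.0702] yaw 1.28 F [0.5 0.4 0.7] w 0.034 q7 -0.81 GO [ 0.017 -0.004 -0.063] 0.001
```

View pics/rel.png

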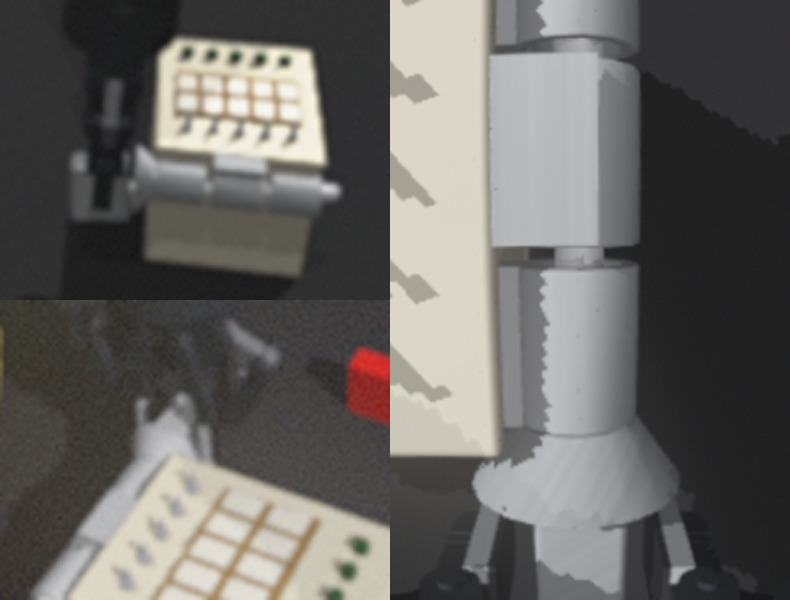

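Released: the tip shows past the last knuckle at crop (335,190), rod shows in both gaps, and the block is at the flare. Opening and retreating upward, then checking for a remaining gap.

```bash
python3 -m creep '[[0,0,0,0,0.7],[0,0,0,0,0.7],[0,0,-0.4,0,0.7],[0,0,-1.2,0,0.7],[0,0,-2,0,0.7]]' | sed -n 1,4p
python3 -m creep '[[-0.6,0,-0.6,0,1],[-1.4,0,-0.8,0,1],[-1.5,0,-0.8,0,1],[-1.5,0,-0.8,0,1]]'
python3 - <<'E'
from h import *
s=status.observe();f=grab_frame("wrist");a,b=grab_frame("scene"),grab_frame("side")
z=lambda f,x,y,ww,h,W,H:cv2.resize(f[y:y+h,x:x+ww],(W,H),interpolation=cv2.INTER_CUBIC)
cv2.imwrite("pics/fin.png",np.hstack([np.vstack([z(a,370,160,120,90,390,300),z(b,215,215,120,90,390,300)]),z(f,220,0,200,300,400,600)]))
B=[]
for i,c in enumerate(("scene","side")):
    for d in silhouettes(c,"cover_knuckle")[:1]:print(c,d["p"],d["mask"].sum(),(np.array(d["extent"])*[640,400,640,400]).round())
E
```

```text
clock: 10.75
position: [0.5472, 0.0865, 0.1914]
tool_rot: [-3.141, 0.0, 1.28]
force: [0.8, -0.4, 0.4]
clock: 11.25
position: [0.5217, 0.0002, 0.2381]
tool_rot: [3.142, -0.0, 1.279]
force: [-0.3, -0.9, 0.3]
grip_width: 0.0853
finger_force: 0.0
scene 0.61 1985 [417. 172. 468. 223.]
side 0.62 5080 [234. 261. 342. 338.]
```

View pics/fin.png

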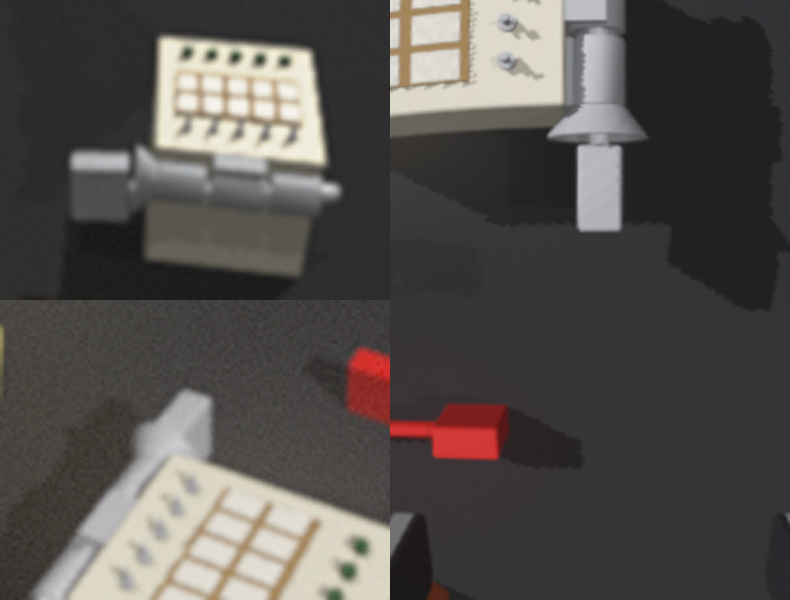

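There's a visible sliver between the block (crop x≈130) and the flare (x≈140) in the scene view, so I'll measure how far the pin sits from fully home.

```bash
python3 - <<'E'
from h import *
from scipy.optimize import minimize
a=grab_frame("scene");b=grab_frame("side")
hd=(hinge(1)-hinge(0));yaw=np.arctan2(hd[1],hd[0])
M=[]
for c in("scene","side"):
    best=None
    for d in silhouettes(c,"long_pin_grip")[:5]:
        e=(np.array(d["extent"])*[640,400,640,400]).round();print(c,round(d["p"],2),e,d["mask"].sum())
        u=proj(c,hinge(-.02))[0]
        if e[0]-8<u[0]<e[2]+8 and e[1]-8<u[1]<e[3]+8 and best is None:best=d["mask"]
    if best is not None:M.append((c,best))
    for s in(.125,.13,.135,.14):print(s,proj(c,hinge(s)+[0,0,.003]).round(1))
    np.save(f"pics/{c}3.npy",{"scene":a,"side":b}[c])
# block-only fit: s, lateral, z, pitch
def cost(q,S):
    k=0
    for c,m in S:
        C=hinge(q[0],q[1]);C[2]+=q[2]
        h=pin3([*C,yaw,q[3]])[0];r=np.zeros((1600,2560),np.uint8)
        cv2.fillConvexPoly(r,cv2.convexHull(((proj(c,h)+.5)*4).round().astype(np.int32)),1);r=cv2.resize(r.astype(np.float32),(640,400),interpolation=cv2.INTER_AREA)
        u=proj(c,hinge(-.003))[0];mm=np.float32(m).copy()
        if c=="scene":mm[:,int(u[0])-0:]=0;r[:,int(u[0])-0:]=0
        else:mm[int(u[1])-9:]=0;r[int(u[1])-9:]=0
        k+=1-np.minimum(r,mm).sum()/np.maximum(r,mm).sum()
    return k
for S in(M,M[:1],M[1:]):
    if S:
        q0=np.array([-.022,0,-.005,.05]);x=minimize(cost,q0,args=(S,),method="Nelder-Mead",options=dict(initial_simplex=np.vstack([q0]+[q0+v for v in np.diag([-.006,.004,.004,.05])])));print(x.x.round(4),round(x.fun,3))
# tip edge profile in the scene along the hinge line
g=a.astype(float).mean(2)
for r in range(213,224):print(r,g[r,464:482].round().astype(int))
E
```

```text
scene 0.82 [193. 180. 262. 199.] 431
scene 0.81 [388. 206. 475. 229.] 397
scene 0.72 [340. 176. 356. 221.] 244
0.125 [[468.  218.4]]
0.13 [[470.4 218.6]]
0.135 [[472.7 218.9]]
0.14 [[475.1 219.1]]
side 0.81 [322. 230. 396. 263.] 632
side 0.71 [223. 239. 280. 310.] 274
side 0.66 [375. 159. 383. 192.] 120
0.125 [[228.9 306. ]]
0.13 [[227.2 308.1]]
0.135 [[225.5 310.3]]
0.14 [[223.8 312.6]]
[-0.0218  0.0024 -0.0093  0.0501] 0.205
[-0.0235  0.0031 -0.007   0.0461] 0.087
[-0.0185  0.0017 -0.0067  0.0923] 0.088
213 [157 152 153 153 131  89  55  46  45  46  46  45  46  46  45  46  46  46]
214 [181 181 182 178 157 125  99  88  82  69  54  45  44  47  45  46  47  47]
215 [175 178 180 178 174 172 168 159 144 120  82  53  45  45  47  46  46  45]
216 [153 156 160 163 174 194 205 200 186 159 111  64  46  45  47  45  46  46]
217 [133 136 139 143 152 171 183 184 177 157 116  69  47  45  46  46  46  45]
218 [121 121 125 125 127 135 139 142 140 126  96  60  46  45  45  46  47  44]
219 [110 111 114 113 108 106 104 105 102  89  69  50  45  44  47  45  47  47]
220 [100 101 103 103  92  81  73  72  70  62  53  46  45  46  47  46  45  46]
221 [89 91 93 92 80 65 53 50 49 48 46 46 46 46 46 46 45 45]
222 [80 82 84 81 71 55 46 45 45 45 45 47 46 47 46 47 47 46]
223 [72 73 73 72 63 53 45 45 46 46 46 44 45 45 44 45 45 46]
```

The tip is at about 137–138 mm and the block tilts a few degrees in the loose bore, so it is within 1–2 mm of home. A gentle push from behind with closed fingers will make sure.

```bash
python3 -m creep '[[0,0,0.5,0,0],[0,0,1.2,0,0],[0,0,1.9,0,0],[0,0,2.4,0,0],[0,0,2.75,0,0]]' 20 | head -1
python3 -m creep '[[0.3,0,0,0,0],[0.55,0,0,0,0],[0.7,0,0,0,0],[0.8,0,0,0,0],[0.8,0,0,0,0]]'
python3 -c "
from h import *
to(hinge(-.053)+[0,0,-.006],BOX[2]+np.pi/2)"
```

```text
clock: 12.32
clock: 12.95
position: [0.5357, 0.0466, 0.0735]
tool_rot: [3.141, -0.0, 1.28]
force: [0.5, 0.0, 0.0]
grip_width: -0.0002
finger_force: 0.0
t 12.95 pos [0.5357 0.0466 0.0735] yaw 1.2802 F [0.5 0.  0. ] w -0.0002 q7 -0.73 GO [ 0.164 -0.005  0.024] 0.003
```

```bash
for i in 1; do python3 -m creep '[[0.04,0,0,0,0],[0.08,0,0,0,0],[0.12,0,0,0,0],[0.12,0,0,0,0]]'; done
python3 -m creep '[[0.02,0,0,0,0],[0.04,0,0,0,0],[0.04,0,0,0,0]]'
python3 -m creep '[[0.02,0,0,0,0],[0.04,0,0,0,0],[0.04,0,0,0,0]]'
```

```text
clock: 13.45
position: [0.5376, 0.0533, 0.0731]
tool_rot: [-3.142, -0.0, 1.28]
force: [-0.4, 0.5, 0.1]
grip_width: -0.0001
finger_force: 0.0
clock: 13.82
position: [0.538, 0.0547, 0.0731]
tool_rot: [-3.141, 0.001, 1.279]
force: [-1.7, -5.3, 1.1]
grip_width: -0.0002
finger_force: 2.7
clock: 14.2
position: [0.5381, 0.0551, 0.0731]
tool_rot: [-3.141, 0.004, 1.278]
force: [-5.0, -15.3, 7.4]
grip_width: 0.0001
finger_force: 8.0
```

The block stops stiffly at 16 N after less than 1 mm, so it is up against the flare. Backing away and doing a last check.

```bash
python3 -m creep '[[-0.3,0,0,0,0],[-0.9,0,-0.3,0,0],[-1.2,0,-1.2,0,0],[-1.2,0,-2,0,0],[-1.2,0,-2.2,0,0]]'|head -4
python3 - <<'E'
from h import *
a=grab_frame("scene");b=grab_frame("side");f=grab_frame("wrist")
z=lambda f,x,y,ww,h,W,H:cv2.resize(f[y:y+h,x:x+ww],(W,H),interpolation=cv2.INTER_CUBIC)
cv2.imwrite("pics/fin2.png",np.hstack([np.vstack([z(a,370,160,120,90,390,300),z(b,215,215,120,90,390,300)]),z(f,220,0,200,300,400,600)]))
print(a.astype(float).mean(2)[216,464:482].round())
E
```

```text
clock: 14.82
position: [0.5192, -0.0119, 0.2079]
tool_rot: [3.137, -0.001, 1.279]
force: [-0.4, -0.7, -0.1]
[152. 156. 158. 163. 174. 195. 207. 201. 188. 163. 119.  70.  47.  45.
  46.  47.  46.  45.]
```

View pics/fin2.png

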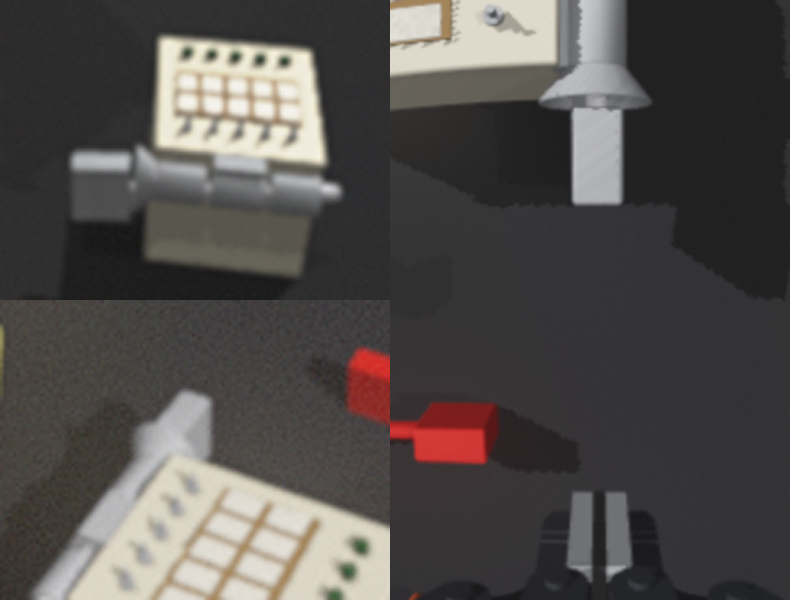

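The pin is in: its tip shows past the last knuckle, the block rests on the flare's lower rim with the small tilt the loose bore allows, and the cover hasn't moved. Handing in.

```bash
python3 -c "
from workcell import *
print(bot.job_done())"
```

```text
the job is handed in; nothing more can be done
None
```

The long pin is through the flare and all three knuckles with its block up against the flare, tilted a few degrees by bore play (small gap at the top); it is released, cover and short pin left in place, and the job is handed in at about 15 s.

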